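Set the desk timer and start it

TASK

Turn the desk timer's dial counter-clockwise (seen from above) by pushing the side of its finger fin with a fingertip, until the dial's index mark lines up with the one long line on the scale ring round it. Only then press the start bar at the front of the timer right down and let it come up again. Do not lift or shove the timer, do not turn the scale ring, and leave the things round it alone.

Things in the scene. Friction and masses are not known exactly. Their poses are not given: they have to be found in the camera images.
- timer: Low white desk timer, a rounded box 180 mm (its x) by 140 mm (its y), top face 36 mm above the desk, about 1 kg, loose on rubber feet. Origin: centre of its underside. Its +x axis runs from the start bar (front edge, nearest the robot) to the dial. The upright dial axis is at x = +12 mm, y = 0 of the timer.
- dial (a joint): Black dial, a disc of 44 mm radius, face 48 mm above the desk, with one upright radial fin. Angle in rad, counter-clockwise from above positive; 0: fin points along timer +x. End stops at -2.5 and 2.5. Light friction (0.035 N m, 1 to 2 N at the fin), no spring, stays where left. Starts 0.7 to 3.3 rad clockwise of the target line.
- fin (a point): Middle of the finger fin, 57 mm above the desk, 27 mm from the dial axis. The fin is a wall 9 mm thick that runs radially from 8 to 42 mm from the axis and rises from the dial face (48 mm above the desk) to 66 mm.
- index_mark (a point): The dial's index mark: end at the dial's rim (44 mm from the axis, 48 mm above the desk) of the white line that runs along the top of the fin and down its outer end.
- target_line (a point): Inner end (44 mm from the dial axis, 40 mm above the desk) of the one long thick black line, 19 x 3.6 mm, on the scale ring: a flat, very stiff aluminium ring of 64 mm radius round the dial. Its other 23 lines, every 15 degrees, are short and thin. Aligned, the index mark lies straight above this point.
- start_bar (a joint): Travel of the start bar in m: 0 up, 0.006 fully down. Sprung: about 1.2 N to start it, 4.8 N at the bottom; comes up by itself when let go.
- start_top (a point): Middle of the top of the start bar, a grey bar 22 mm (timer's x) by 60 mm (timer's y), at the front of the timer (timer x = -74 mm), its top 44 mm above the desk when up.
- glue_stick: Glue stick, 27 mm diameter, 90 mm tall, standing behind the timer. Origin: centre of its underside. Leave alone.
- cream_pot: Round cream pot, 62 mm diameter, 35 mm tall, to the left of the timer. Origin: centre of its underside. Leave alone.
- mouse: Computer mouse, 104 x 60 x 36 mm, to the right of the timer. Origin: centre of its underside. Leave alone.
- phone: Phone lying flat, 149 x 73 x 8 mm, far to the left of the timer. Origin: centre of its underside. Leave alone.

How it is judged:
By the outcome, as a careful person would: the job done as asked, in the order asked, and still so for the second after the job is handed in, with the robot touching nothing.
It also fails if it takes over 54 s, if anything falls off the work surface, if the arm or the gripper's body presses on something with over 40 N, if the wrist force passes 120 N, or if a joint passes its speed limit or range.

ROBOT

A 6-joint arm with a two-finger parallel gripper is mounted at the origin on a cart in front of the work surface, level with it; the furniture and walls round the work are solid. World frame = base frame: x ahead of the robot, y to its left, z up, the work surface at z = 0. Lengths are in mm, angles in degrees, forces in N, time in s.
With the tool pointing down it reaches from about 250 to 725 mm from the base axis. Payload 4 kg.
Tool frame: the origin (TCP) lies between the finger pads; the fingertips stand 11 mm ahead of it and the grasp point (between the pads) lies 8 mm behind it; z points along the fingers, y is the line along which they close (so a half turn about z gives the same grasp; the last joint's range is limited). The gripper opens to 85 mm and grips with 20 to 120 N. Pads are 22 mm wide; open, the fingers measure 114 mm over their backs; the gripper's body (76 mm by 85 mm) begins 54 mm behind the grasp point. The pads swing forward as they close: fully open they stand 13 mm farther back than shut.
Start: joints at [-72.365, 13.785, 0.286, 76.501, 0, 90], TCP at [151.479, -476.501, 242.306] pointing down, gripper open.
Joint ranges: [-155.79, 155.79], [-60.16, 107.12], [-62.33, 73.08], [-114, 123.19], [-81.49, 82.49], [-180, 180]. Speed limits (degrees/s): [159.86, 159.86, 180, 180, 180, 180].

INTERFACE

Orientations are given as [roll, pitch, yaw] about the fixed x, y, z axes, in that order (R = Rz(yaw) Ry(pitch) Rx(roll)).
In Python, from station import r, eyes gives the robot as it stands. The module is installed in compiled form; this text tells all that it offers.
- The arm moves only by the tool step_arm, never from a script. Its argument "steps" is a list of rows, each a list of 7 numbers: the turn, a rotation vector about the tool's x, y, z in degrees, then the shift along the tool's x, y, z in m, then the finger opening in m, from 0 to 0.0854. In form: [[wx, wy, wz, x, y, z, fingers], ...]. A call has 1 to 20 rows; each row shifts and turns the commanded pose from where the row before left it, along the tool's axes as they then stand; what a row does not reach is not made up. A row lasts 1/10 s, in which the tool goes at most 50 mm and 8.59 degrees, less where a joint would pass 70% of its speed; a pose out of reach is approached as far as the arm can. A call with a gripper value outside its range is refused whole. The fingers move at their own pace and stop on an object; "squeeze" is the grip in N (left out, the last holds). Time passes only in rows, so rows that do not move let the fingers close. It gives the time, the measured TCP pose, the force, the opening and the grip force at its end, in the units of the state.
- r.observe(): the state, without advancing time (a new reading comes with each control period).
- eyes.snapshot(name): name is "scene" or "top"; returns a dict with "frame" (400x640x3 uint8, red, green, blue), "camera_matrix" (3x3 intrinsics, pixels), "extrinsics" (4x4, takes a point from camera to world coordinates). Camera axes: x right, y down, z forward; pixel columns grow to the right and rows downward; lengths in mm; the calibration is good to about 2 mm. A picture is of the moment at which its call begins. There is no depth.
- r.job_done(): hands the job in; it is judged then, once.
The state is a dict: "time_s": time; "q": joint angles; "joint_velocities": joint speeds; "joint_efforts": joint torques, N m; "position": TCP position; "orientation": TCP orientation; "ft_force": force on the tool from outside, world axes, zero at the start; "torque": the same for the moment, N m; "opening": opening from 0.0 (shut) to 1.0 (fully open); "grip_force": force on a finger pad.
Only numpy, scipy, OpenCV 4.12 (cv2) and the standard library are available. Lean on these libraries where they do the work, as an engineer would, in place of code of your own. Each camera call takes 0.05 s, during which the arm holds its last target. There are 200 camera calls.

## Working session

There is one attempt and no reset: what is moved stays moved. The work goes in short steps, Python scripts to look and compute and a tool call to move; the robot and the scene stay as the last step left them, time stands still between calls to the robot, and variables do not carry over. Pictures are saved under pics/ and viewed, at most 10 in all, crops included, and the job is handed in when it is done.

Besides the shell and the picture viewer there is one more tool, called after "Request:" as name(argument=value, ...) on one line, values as JSON. step_arm: Moves the arm, as the interface text tells. Its arguments: {"type":"object","properties":{"steps":{"type":"array","items":{"type":"array","items":{"type":"number"}}},"squeeze":{"type":"number"}},"required":["steps"]}

```bash
mkdir -p pics; python3 - <<'E'
from station import r, eyes
import cv2, numpy as np
for n in ("top","scene"):
    s=eyes.snapshot(n); cv2.imwrite(f"pics/{n}0.png",s["frame"][:,:,::-1]); np.savez(f"{n}.npz",**s)
    print(n,s["camera_matrix"].tolist(),s["extrinsics"].round(3).tolist())
o=r.observe(); print({k:np.round(o[k],2).tolist() for k in ("time_s","position","orientation","opening","ft_force")})
E
```

```text
top [[363.1061269448912, 0.0, 314.13381383787424], [0.0, 363.1061269448912, 209.447687307297], [0.0, 0.0, 1.0]] [[-0.022, -0.996, 0.084, 521.635], [-1.0, 0.021, -0.008, 263.349], [0.006, -0.084, -0.996, 915.183], [0.0, 0.0, 0.0, 1.0]]
scene [[420.6154735143223, 0.0, 317.78079001108915], [0.0, 420.6154735143223, 181.8018332409364], [0.0, 0.0, 1.0]] [[-0.587, -0.559, 0.586, 63.633], [-0.81, 0.421, -0.409, 630.417], [-0.018, -0.714, -0.7, 706.814], [0.0, 0.0, 0.0, 1.0]]
{'time_s': 0.1, 'position': [151.32, -475.99, 241.48], 'orientation': [-179.89, -0.0, 17.64], 'opening': 1.0, 'ft_force': [0.21, -0.13, 0.63]}
```

View pics/top0.png

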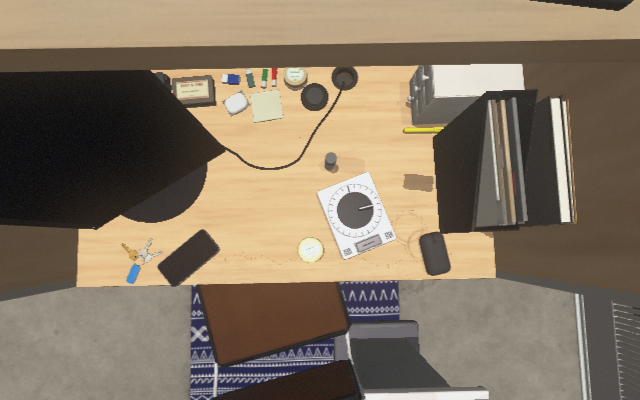

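View pics/scene0.png

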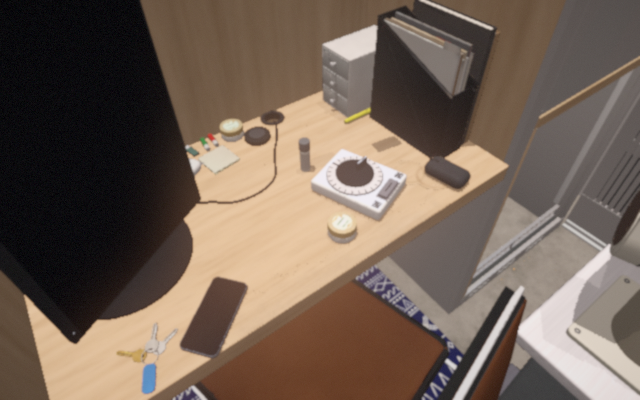

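The timer shows at about (355,212) in the top view with its fin pointing right, and at (358,180) in the scene view. I'll enlarge both.

```bash
cat > h.py <<'E'
import numpy as np, cv2
def w(s,uv,z):
    K,E=s["camera_matrix"],s["extrinsics"]
    d=E[:3,:3]@np.linalg.solve(K,[uv[0],uv[1],1.]); o=E[:3,3]
    return o+d*(z-o[2])/d[2]
def px(s,P):
    K,E=s["camera_matrix"],s["extrinsics"]
    c=K@(E[:3,:3].T@(np.asarray(P,float)-E[:3,3])); return c[:2]/c[2]
def crop(s,u0,v0,W,H,k):
    return cv2.resize(np.ascontiguousarray(s["frame"][v0:v0+H,u0:u0+W,::-1]),None,fx=k,fy=k,interpolation=cv2.INTER_CUBIC)
E
python3 - <<'E'
from h import *
t=dict(np.load("top.npz")); s=dict(np.load("scene.npz"))
a=crop(t,310,168,90,95,6); b=crop(s,308,145,104,75,5)
cv2.imwrite("pics/c0.png",a)
for uv in ((369,173),(395,241),(345,259),(318,191)): print(w(t,uv,36).round(1))
print(w(t,(355,210),48))
E
```

```text
[682.6 119.7  36. ]
[515.1  62.5  36. ]
[474.7 184.6  36. ]
[640.7 245.8  36. ]
[591.30821835 158.31279621  48.        ]
```

View pics/c0.png

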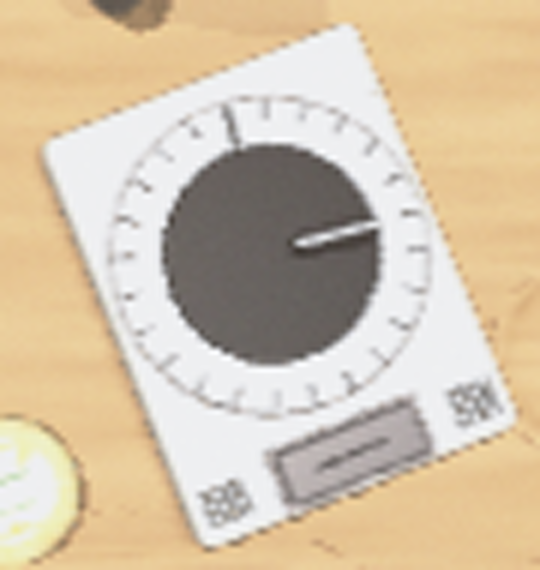

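The dial centre is at crop (271,254), the index rim end at about (378,222), and the long line runs from (238,150) to (227,105). That puts the target about 90° CCW of the index.

```bash
python3 - <<'E'
from h import *
t=dict(np.load("top.npz"))
f=t["frame"].astype(int).sum(2)[168:263,310:400].astype(np.float32)
m=cv2.resize((f),None,fx=6,fy=6,interpolation=cv2.INTER_CUBIC)
b=(m<420).astype(np.uint8); b=cv2.morphologyEx(b,cv2.MORPH_OPEN,np.ones((15,15)));b=cv2.morphologyEx(b,cv2.MORPH_CLOSE,np.ones((41,41)))
cs=[c for c in cv2.findContours(b,0,1)[0]]; 
for c in cs:
  if cv2.contourArea(c)>5000: print(cv2.contourArea(c),cv2.boundingRect(c),cv2.fitEllipse(c))
c=lambda x,y:((x+.5)/6-.5+310,(y+.5)/6-.5+168)
big=max(cs,key=cv2.contourArea); e=cv2.fitEllipse(big)[0]
C=w(t,c(*e),48); print("C",C.round(1))
def ang(p,z): 
  d=w(t,c(*p),z)-C; return np.degrees(np.arctan2(d[1],d[0])).round(1),np.hypot(d[0],d[1]).round(1)
print("fin in/out top",ang((300,244),66),ang((374,225),66)); print("idx rim",ang((379,222),50))
print("line",ang((238,150),40),ang((227,105),40))
i,o=w(t,c(300,244),66),w(t,c(374,225),66); print("fin dir",np.degrees(np.arctan2(*(o-i)[1::-1])))
i,o=w(t,c(238,150),40),w(t,c(227,105),40); print("line dir",np.degrees(np.arctan2(*(o-i)[1::-1])))
print("bar",w(t,c(350,453),44).round(1))
E
```

```text
36409.0 (163, 146, 216, 218) ((270.49591064453125, 253.70089721679688), (213.2096405029297, 217.45883178710938), 163.9197998046875)
C [591.6 159.1  48. ]
fin in/out top (np.float64(-77.5), np.float64(9.7)) (np.float64(-77.0), np.float64(39.8))
idx rim (np.float64(-75.1), np.float64(45.0))
line (np.float64(14.2), np.float64(44.4)) (np.float64(13.5), np.float64(63.3))
fin dir -76.81208208075937
line dir 11.961109380005587
bar [511.6 129.4  44. ]
```

Request:
step_arm(steps=[[0,0,0,0.02,-0.015,0,0],[0,0,0,0.036,-0.0275,0,0],[0,0,0,0.036,-0.0275,0,0],[0,0,0,0.036,-0.0275,0,0],[0,0,0,0.036,-0.0275,0,0],[0,0,0,0.036,-0.0275,0,0],[0,0,0,0.036,-0.0275,0,0],[0,0,0,0.036,-0.0275,0,0],[0,0,0,0.036,-0.0275,0,0],[0,0,0,0,0,0,0]], squeeze=30)

```text
time_s: 1.1
position: [376.0, -155.2, 242.0]
orientation: [-179.9, -0.1, 18.1]
ft_force: [-0.5, 0.1, -0.2]
opening: -0.002
grip_force: 0.0
```

```bash
python3 -c "
from station import r
o=r.observe();print(o['q'],o['position'],o['orientation'],o['opening'])"
```

```text
[-2.24921060e+01  3.20713045e+00 -1.23564457e+01  7.44407504e+01
  9.47166412e-02  1.39365586e+02] [ 376.00681719 -155.16308758  242.01892245] [-1.79925304e+02 -5.83989395e-02  1.81422667e+01] -0.002331220791792848
```

Request:
step_arm(steps=[[0,0,-8.5,0,0,0,0],[0,0,-8.5,0,0,0,0],[0,0,-8.5,0,0,0,0],[0,0,-8.5,0,0,0,0],[0,0,-8.5,0,0,0,0],[0,0,-8.5,0,0,0,0],[0,0,-8.5,0,0,0,0],[0,0,-8.5,0,0,0,0],[0,0,-8.5,0,0,0,0],[0,0,-8.5,0,0,0,0],[0,0,-8.5,0,0,0,0],[0,0,-8.5,0,0,0,0],[0,0,-8.5,0,0,0,0],[0,0,-8.5,0,0,0,0],[0,0,-8.5,0,0,0,0],[0,0,-8.5,0,0,0,0],[0,0,-8.5,0,0,0,0],[0,0,-8.5,0,0,0,0],[0,0,-8.5,0,0,0,0],[0,0,-8.5,0,0,0,0]])

```text
time_s: 3.1
position: [373.1, -159.8, 241.9]
orientation: [180.0, -0.1, -172.1]
ft_force: [1.2, -0.4, -0.6]
opening: 0.0
grip_force: 0.0
```

Request:
step_arm(steps=[[0,0,-6.5,0,0,0,0],[0,0,0,0,0,0,0],[0,0,0,0,0,0,0]])

```text
time_s: 3.4
position: [373.4, -159.6, 242.1]
orientation: [180.0, -0.0, -166.0]
ft_force: [0.3, -0.4, -0.1]
opening: 0.005
grip_force: 0.0
```

Request:
step_arm(steps=[[0,0,0,-0.0296,0.0255,0,0],[0,0,0,-0.0296,0.0255,0,0],[0,0,0,-0.0296,0.0255,0,0],[0,0,0,-0.0296,0.0255,0,0],[0,0,0,-0.0296,0.0255,0,0],[0,0,0,-0.0296,0.0255,0,0],[0,0,0,-0.0296,0.0255,0,0],[0,0,0,-0.0296,0.0255,0,0],[0,0,0,-0.0296,0.0255,0,0],[0,0,0,0,0,0.04,0],[0,0,0,0,0,0.04,0],[0,0,0,0,0,0.04,0],[0,0,0,0,0,0,0],[0,0,0,0,0,0,0]])

```text
time_s: 4.8
position: [575.7, 128.1, 122.2]
orientation: [180.0, -0.1, -165.9]
ft_force: [0.4, -0.5, 1.2]
opening: 0.001
grip_force: 0.0
```

```bash
cat > look.py <<'E'
import sys; from h import *; from station import r,eyes
n=sys.argv[1]; t=eyes.snapshot("top"); s=eyes.snapshot("scene"); np.savez(f"t{n}.npz",**t); np.savez(f"s{n}.npz",**s)
a=crop(t,305,158,100,110,4); b=crop(s,300,120,115,110,4)
cv2.imwrite(f"pics/l{n}.png",np.hstack([a,b[:440,:400]]))
o=r.observe(); print(o["position"],o["orientation"],o["ft_force"])
E
python3 look.py 1
```

```text
[577.94618274 128.55046325 124.95689976] [-179.99324773    0.25218682 -165.91567779] [-0.39743684  0.11929054  0.49356783]
```

View pics/l1.png

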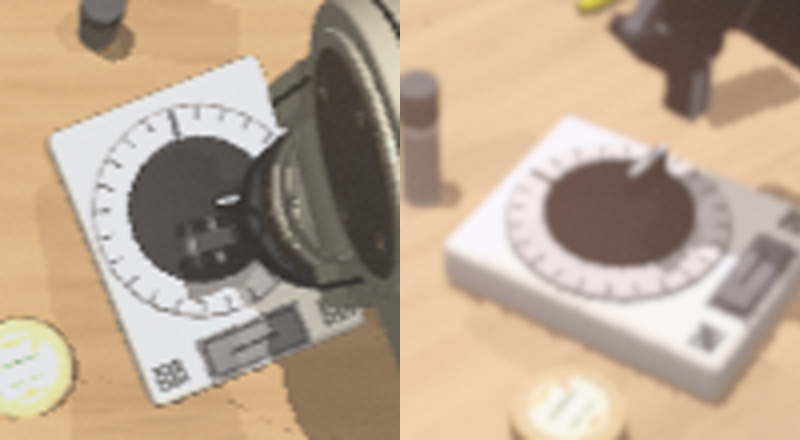

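The finger sits above and in front of the fin on its clockwise side, clear of it, and the dial is undisturbed. I'll descend.

Request:
step_arm(steps=[[0,0,0,0.001,0,0.02,0],[0,0,0,0,0,0.02,0],[0,0,0,0,0,0.01,0],[0,0,0,0,0,0.006,0],[0,0,0,0,0,0.002,0],[0,0,0,0,0,0,0],[0,0,0,0,0,0,0]])

```text
time_s: 5.6
position: [575.9, 128.3, 65.3]
orientation: [-180.0, 0.1, -165.9]
ft_force: [0.8, -0.5, -0.2]
opening: 0.005
grip_force: 0.0
```

```bash
python3 -c "
from station import r
import numpy as np
for i in range(1):
  o=r.observe();print(o['q'],o['position'],o['orientation'],o['ft_force'])"
```

```text
[ 1.25594663e+01  3.11298722e+01 -1.40772641e+00  5.73619538e+01
 -6.40063885e-04 -1.57226067e+00] [575.86784698 128.29068369  65.29292045] [-1.79996604e+02  1.00392204e-01 -1.65868271e+02] [ 0.77664547 -0.49920899 -0.1516452 ]
```

Request:
step_arm(steps=[[0,0,0,-0.003,0,0,0],[0,0,0,-0.0025,0,0,0],[0,0,0,-0.001,0,0,0],[0,0,-4,-0.0018,-0.0011,0,0],[0,0,-4,-0.0018,-0.0011,0,0],[0,0,-4,-0.0018,-0.0011,0,0],[0,0,-4,-0.0018,-0.0011,0,0],[0,0,-4,-0.0018,-0.0011,0,0],[0,0,-4,-0.0018,-0.0011,0,0],[0,0,0,0,0,0,0],[0,0,0,0,0,0,0]])

```text
time_s: 6.7
position: [593.8, 128.0, 64.2]
orientation: [-180.0, -0.0, -142.0]
ft_force: [-0.6, -0.4, -0.5]
opening: -0.001
grip_force: 0.4
```

```bash
cat > st.py <<'E'
from station import r; import numpy as np
o=r.observe(); P=np.array(o["position"]); y=np.radians(o["orientation"][2])
D=P-np.array([591,158.5,0]); tx=np.array([np.cos(y),np.sin(y)]); ty=np.array([np.sin(y),-np.cos(y)])
print(o["time_s"],P.round(1),np.round(o["orientation"],2),"fin if flush",np.degrees(y)+90, "P-C tool",D[:2]@tx,D[:2]@ty,np.round(o["ft_force"],2))
E
python3 st.py; python3 look.py 2
```

```text
6.7 [593.8 128.   64.2] [-1.8000e+02 -2.0000e-02 -1.4196e+02] fin if flush -51.95892430894429 P-C tool 16.585723793748773 -25.796618156464227 [-0.59 -0.36 -0.49]
[593.809711   128.04359475  64.22824306] [-1.79998036e+02 -1.52296451e-02 -1.41922096e+02] [ 0.24133014 -0.48852886 -0.44771345]
```

View pics/l2.png

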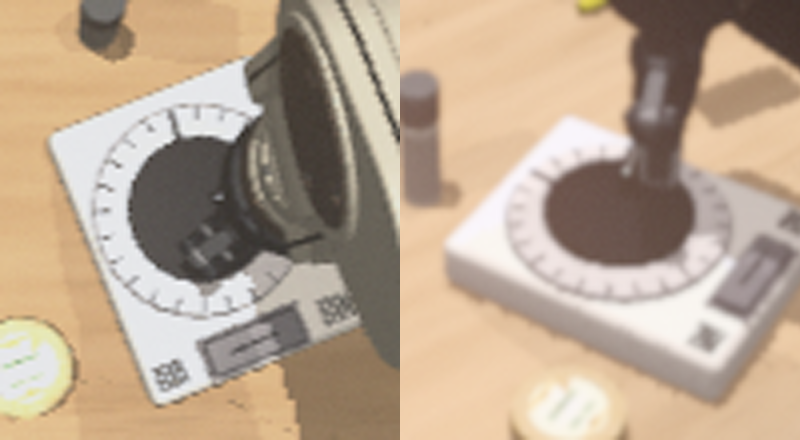

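Request:
step_arm(steps=[[0,0,-4,-0.0023,-0.0011,0,0],[0,0,-4,-0.0021,-0.0011,0,0],[0,0,-4,-0.0018,-0.0011,0,0],[0,0,-4,-0.0018,-0.0011,0,0],[0,0,-4,-0.0018,-0.0011,0,0],[0,0,-4,-0.0018,-0.0011,0,0],[0,0,-4,-0.0018,-0.0011,0,0],[0,0,-4,-0.0018,-0.0011,0,0],[0,0,-4,-0.0018,-0.0011,0,0],[0,0,-4,-0.0018,-0.0011,0,0],[0,0,-4,-0.0018,-0.0011,0,0],[0,0,-4,-0.0018,-0.0011,0,0],[0,0,-4,-0.0018,-0.0011,0,0],[0,0,0,0,0,0,0],[0,0,0,0,0,0,0]])

```text
time_s: 8.3
position: [617.5, 142.1, 64.3]
orientation: [-180.0, 0.0, -90.0]
ft_force: [0.6, -0.2, 0.1]
opening: -0.004
grip_force: 0.5
```

```bash
python3 st.py; python3 look.py 3
```

```text
8.3 [617.5 142.1  64.3] [-179.98    0.    -89.97] fin if flush 0.029822479136498714 P-C tool 16.38820957987928 -26.45432441618559 [ 0.63 -0.24  0.13]
[617.32198674 142.15075038  64.35532712] [-1.79990065e+02  1.51304461e-03 -8.99311487e+01] [ 1.5218758  -0.63159783 -0.34441662]
```

View pics/l3.png

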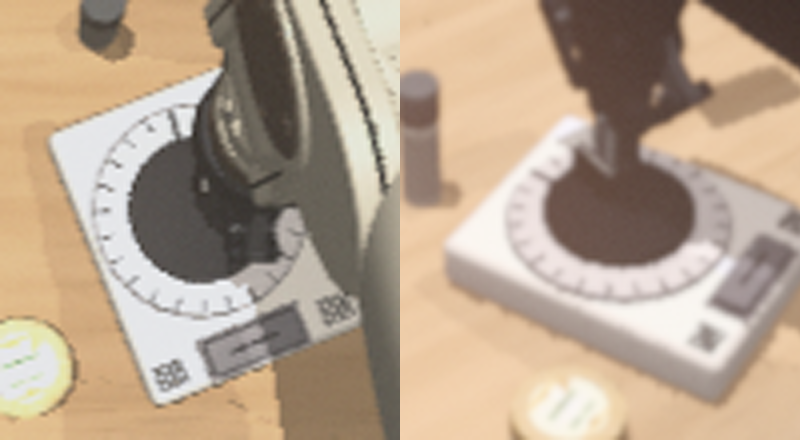

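The scene view now shows the white line on the fin, about (575,140)–(612,172) in the crop, with the long line at (543,177). I'll zoom in to measure.

```bash
cat > z.py <<'E'
import sys; from h import *
s=dict(np.load(f"s{sys.argv[1]}.npz")); C=np.array([591,158.5,0.])
im=crop(s,322,144,66,50,12)
def c(P): p=(px(s,P)-[322,144]+.5)*12-.5; return tuple(int(round(v)) for v in p)
for a in range(0,360,6):
  q=np.radians(a); u=np.array([np.cos(q),np.sin(q),0])
  cv2.circle(im,c(C+44*u+[0,0,48]),1,(0,0,255),-1); cv2.circle(im,c(C+64*u+[0,0,40]),1,(255,0,0),-1)
cv2.imwrite(sys.argv[2],im)
E
python3 z.py 3 pics/z3.png
```

```text
(no output)
```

View pics/z3.png

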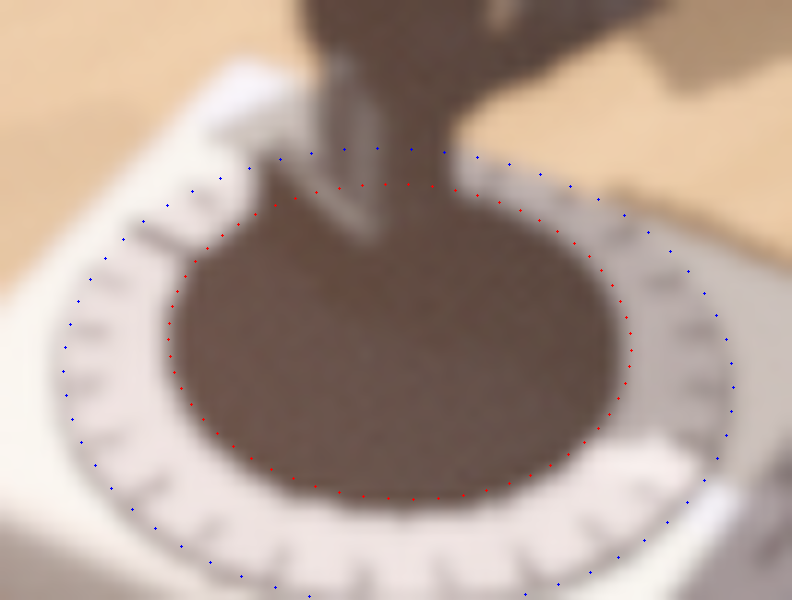

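Fin top line runs (375,240)→(285,155); long line runs (195,255)→(140,228). The model overlay sits about (+6,−12) zoomed px off the image.

```bash
cat > m.py <<'E'
from h import *
s=dict(np.load("s3.npz")); C=np.array([591,158.5,0.])
def W(p,z): p=np.array(p)+[6,-12]; return w(s,(p+.5)/12-.5+[322,144],z)
def A(p,z): d=(W(p,z)-C); return np.degrees(np.arctan2(d[1],d[0])).round(1),np.hypot(*d[:2]).round(1)
def D(a,b,z): d=W(b,z)-W(a,z); return np.degrees(np.arctan2(d[1],d[0])).round(1)
print("fin",A((375,240),66),A((285,155),66),D((375,240),(285,155),66))
print("line",A((195,255),40),A((140,228),40),D((195,255),(140,228),40))
E
python3 m.py
```

```text
fin (np.float64(-18.3), np.float64(11.4)) (np.float64(-7.6), np.float64(40.7)) -3.4
line (np.float64(9.2), np.float64(51.3)) (np.float64(10.7), np.float64(64.6)) 16.4
```

Request:
step_arm(steps=[[0,0,-1.5,-0.0007,-0.0004,0,0],[0,0,-1.5,-0.0007,-0.0004,0,0],[0,0,-1.5,-0.0007,-0.0004,0,0],[0,0,-1.5,-0.0007,-0.0004,0,0],[0,0,-1.5,-0.0007,-0.0004,0,0],[0,0,-1.5,-0.0007,-0.0004,0,0],[0,0,0,0,0,0,0],[0,0,0,0,0,0,0]])

```text
time_s: 9.2
position: [619.3, 146.7, 64.3]
orientation: [180.0, 0.0, -80.9]
ft_force: [0.4, -1.3, 0.5]
opening: 0.003
grip_force: 0.4
```

```bash
python3 st.py; python3 st.py
```

```text
9.2 [619.3 146.7  64.3] [ 1.7999e+02  2.0000e-02 -8.0860e+01] fin if flush 9.141012274715962 P-C tool 16.15270710099729 -26.076276979275903 [ 0.38 -1.27  0.48]
9.2 [619.3 146.7  64.3] [ 1.7999e+02  2.0000e-02 -8.0860e+01] fin if flush 9.141012274715962 P-C tool 16.15270710099729 -26.076276979275903 [ 0.38 -1.27  0.48]
```

Request:
step_arm(steps=[[0,0,0,0.004,0,0,0],[0,0,0,0.006,0,0,0],[0,0,0,0,0,-0.01,0],[0,0,0,0,0,-0.03,0],[0,0,0,0,0,-0.04,0],[0,0,0,0.04,0,0,0],[0,0,0,0.04,0,0,0],[0,0,0,0.04,0,0,0],[0,0,0,0,0,0,0],[0,0,0,0,0,0,0]])

```text
time_s: 10.2
position: [640.1, 17.1, 144.9]
orientation: [-180.0, 0.0, -81.0]
ft_force: [-0.4, 0.2, 0.5]
opening: 0.001
grip_force: 0.0
```

```bash
python3 look.py 4; python3 -c "
from h import *
t=dict(np.load('t4.npz'));cv2.imwrite('pics/c4.png',crop(t,310,168,90,95,6))"
```

```text
[639.94126622  18.88599051 144.66849662] [-1.79988471e+02  3.51021405e-02 -8.08316622e+01] [-0.50809059  0.57709228  0.63194217]
```

View pics/c4.png

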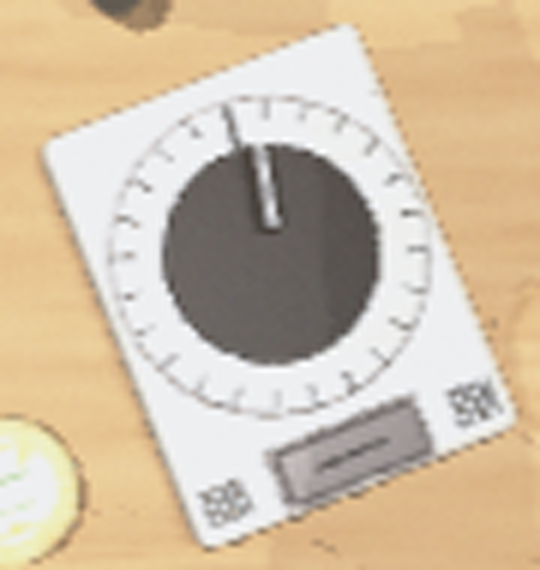

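The fin is now just clockwise of the long line: fin top (258,148)–(272,228), long line (227,105)–(238,148). I'll measure the remaining angle with sub-pixel sampling.

```bash
cat > fit.py <<'E'
import sys; from h import *
from scipy.ndimage import map_coordinates
def prof(t,C,rs,z,ths):
    f=t["frame"].astype(float).mean(2); out=[]
    for a in np.radians(ths):
        p=np.array([px(t,[C[0]+r*np.cos(a),C[1]+r*np.sin(a),z]) for r in rs])
        out.append(map_coordinates(f,[p[:,1],p[:,0]],order=1).mean())
    return np.array(out)
def peak(ths,v,half):
    i=v.argmax(); m=abs(ths-ths[i])<half; q=v[m]-v[m].min(); return (ths[m]*q).sum()/q.sum()
for n in sys.argv[1:]:
    t=dict(np.load(f"{n}.npz"))
    for dx,dy in ((0,0),(1,0),(-1,0),(0,1),(0,-1)):
        C=(591.4+dx,158.9+dy); a=np.arange(-20,40,.25)
        L=peak(a,-prof(t,C,np.arange(49,62),40,a),5); l2=peak(a,-prof(t,C,np.arange(49,54),40,a),5); l3=peak(a,-prof(t,C,np.arange(57,62),40,a),5)
        F=[peak(a,prof(t,C,r,66,a),h) for r,h in ((np.arange(14,40),9),(np.arange(14,22),14),(np.arange(32,40),7))]
        print(n,C,"line",np.round([L,l2,l3],1),"fin all/in/out",np.round(F,1))
E
python3 fit.py t4
```

```text
t4 (591.4, 158.9) line [14.5 14.7 14.5] fin all/in/out [7.1 6.9 7.3]
t4 (592.4, 158.9) line [14.8 14.9 14.8] fin all/in/out [7.4 7.1 7.5]
t4 (590.4, 158.9) line [14.2 14.3 14.1] fin all/in/out [6.8 6.6 7.1]
t4 (591.4, 159.9) line [13.5 13.6 13.5] fin all/in/out [4.7 3.4 5.7]
t4 (591.4, 157.9) line [15.5 15.7 15.4] fin all/in/out [ 9.4 10.3  8.9]
```

Request:
step_arm(steps=[[0,0,0,-0.04,0,0,0],[0,0,0,-0.04,0,0,0],[0,0,0,-0.03,0,0,0],[0,0,0,-0.01,0,0,0],[0,0,0,0,0,0.04,0],[0,0,0,0,0,0.025,0],[0,0,0,0,0,0.01,0],[0,0,0,0,0,0.005,0],[0,0,0,-0.005,0,0,0],[0,0,0,-0.003,0,0,0],[0,0,0,-0.0012,0,0,0],[0,0,0,-0.0008,0,0,0],[0,0,-1.5,-0.0007,-0.0004,0,0],[0,0,-1.5,-0.0007,-0.0004,0,0],[0,0,-1.5,-0.0007,-0.0004,0,0],[0,0,-1.5,-0.0007,-0.0004,0,0],[0,0,-1.2,-0.0006,-0.0004,0,0],[0,0,0,0,0,0,0],[0,0,0,0,0,0,0]])

```text
time_s: 12.2
position: [620.7, 150.4, 64.2]
orientation: [-180.0, 0.0, -73.7]
ft_force: [0.6, -0.8, 0.5]
opening: -0.004
grip_force: 0.6
```

```bash
python3 st.py
```

```text
12.2 [620.7 150.4  64.2] [-1.800e+02  1.000e-02 -7.366e+01] fin if flush 16.341781684612684 P-C tool 16.16680229579259 -26.17113442945155 [ 0.63 -0.82  0.49]
```

Request:
step_arm(steps=[[0,0,0,0.004,0,0,0],[0,0,0,0.006,0,0,0],[0,0,0,0,0,-0.01,0],[0,0,0,0,0,-0.03,0],[0,0,0,0,0,-0.04,0],[0,0,0,0.04,0,0,0],[0,0,0,0.04,0,0,0],[0,0,0,0.04,0,0,0],[0,0,0,0,0,0,0],[0,0,0,0,0,0,0]])

```text
time_s: 13.2
position: [657.3, 24.4, 144.8]
orientation: [-180.0, 0.0, -73.8]
ft_force: [-0.2, 0.6, -0.8]
opening: 0.003
grip_force: 0.0
```

```bash
python3 look.py 5; python3 fit.py t5; python3 st.py
```

```text
[656.94843834  26.24363321 144.56332546] [ 1.79998404e+02  3.55367174e-02 -7.36308589e+01] [-0.1216997   0.64028293  0.0504871 ]
t5 (591.4, 158.9) line [14.5 14.7 14.4] fin all/in/out [14.5 14.  15. ]
t5 (592.4, 158.9) line [14.8 14.9 14.8] fin all/in/out [15.2 15.  15.4]
t5 (590.4, 158.9) line [14.2 14.3 14.1] fin all/in/out [13.9 13.1 14.5]
t5 (591.4, 159.9) line [13.5 13.6 13.5] fin all/in/out [12.3 10.8 13.4]
t5 (591.4, 157.9) line [15.5 15.7 15.4] fin all/in/out [16.7 17.3 16.5]
13.3 [656.9  26.2 144.6] [ 1.800e+02  4.000e-02 -7.363e+01] fin if flush 16.369141143029537 P-C tool 145.4813756735142 -26.002161607054397 [-0.12  0.64  0.05]
```

The dial is aligned to about 0.5°. Next I'll go above the start bar at (511,129.5).

Request:
step_arm(steps=[[0,0,8.5,0,0,0,0],[0,0,8.5,0,0,0,0],[0,0,8.5,0,0,0,0],[0,0,8.5,0,0,0,0],[0,0,8.5,0,0,0,0],[0,0,8.5,0,0,0,0],[0,0,8.5,0,0,0,0],[0,0,8.5,0,0,0,0],[0,0,8.5,0,0,0,0],[0,0,8.5,0,0,0,0],[0,0,1.4,0,0,0,0],[0,0,0,0.0205,0.0293,0,0],[0,0,0,0.0205,0.0293,0,0],[0,0,0,0.0205,0.0293,0,0],[0,0,0,0.0205,0.0293,0,0],[0,0,0,0.0205,0.0293,0,0],[0,0,0,0,0,0,0],[0,0,0,0,0,0,0]])

```text
time_s: 15.1
position: [510.6, 129.5, 144.9]
orientation: [-180.0, 0.1, -159.8]
ft_force: [-0.6, -1.0, 0.9]
opening: -0.0
grip_force: 0.0
```

```bash
python3 st.py
```

```text
15.1 [510.6 129.5 144.9] [-1.7998e+02  7.0000e-02 -1.5981e+02] fin if flush -69.80834026582838 P-C tool 85.50294312464925 0.524236341955401 [-0.55 -0.99  0.9 ]
```

Request:
step_arm(steps=[[0,0,0,0,0,0.03,0],[0,0,0,0,0,0.03,0],[0,0,0,0,0,0.018,0],[0,0,0,0,0,0.007,0],[0,0,0,0,0,0.003,0],[0,0,0,0,0,0.002,0],[0,0,0,0,0,0,0],[0,0,0,0,0,0,0]])

```text
time_s: 15.9
position: [511.8, 128.5, 55.3]
orientation: [-180.0, 0.1, -160.1]
ft_force: [0.1, 0.1, 0.0]
opening: -0.001
grip_force: 0.0
```

Request:
step_arm(steps=[[0,0,0,0,0,0.001,0],[0,0,0,0,0,0.001,0],[0,0,0,0,0,0.001,0],[0,0,0,0,0,0,0],[0,0,0,0,0,0,0]])

```text
time_s: 16.4
position: [511.8, 128.5, 51.8]
orientation: [-180.0, 0.1, -160.1]
ft_force: [2.0, 0.3, 3.5]
opening: 0.001
grip_force: 1.5
```

Request:
step_arm(steps=[[0,0,0,0,0,0.001,0],[0,0,0,0,0,0.001,0],[0,0,0,0,0,0,0],[0,0,0,0,0,0,0]])

```text
time_s: 16.8
position: [511.7, 128.5, 49.7]
orientation: [-180.0, 0.1, -160.1]
ft_force: [3.1, 0.6, 4.7]
opening: 0.001
grip_force: 2.1
```

Request:
step_arm(steps=[[0,0,0,0,0,0.0006,0],[0,0,0,0,0,0.0004,0],[0,0,0,0,0,0,0],[0,0,0,0,0,0,0]])

```text
time_s: 17.2
position: [511.7, 128.5, 49.0]
orientation: [-180.0, 0.1, -160.1]
ft_force: [2.2, 0.4, 7.5]
opening: 0.001
grip_force: 3.5
```

Request:
step_arm(steps=[[0,0,0,0,0,0.0005,0],[0,0,0,0,0,0,0],[0,0,0,0,0,0,0]])

```text
time_s: 17.5
position: [511.7, 128.5, 49.0]
orientation: [-180.0, 0.1, -160.1]
ft_force: [1.4, 0.2, 9.5]
opening: 0.004
grip_force: 4.9
```

The bar has bottomed: the position has stalled while the force rises. I'll release it and retreat.

Request:
step_arm(steps=[[0,0,0,0,0,-0.002,0],[0,0,0,0,0,-0.003,0],[0,0,0,0,0,-0.005,0],[0,0,0,0,0,-0.015,0],[0,0,0,0,0,-0.04,0],[0,0,0,0,0,-0.04,0],[0,0,0,0.03,-0.03,0,0],[0,0,0,0.03,-0.03,0,0],[0,0,0,0.03,-0.03,0,0],[0,0,0,0.03,-0.03,0,0],[0,0,0,0,0,0,0],[0,0,0,0,0,0,0]])

```text
time_s: 18.7
position: [437.2, -26.0, 152.0]
orientation: [179.9, -0.2, -160.2]
ft_force: [0.4, -0.5, 0.4]
opening: 0.002
grip_force: 0.0
```

```bash
python3 look.py 6; python3 fit.py t6 | head -1; python3 st.py
```

```text
[438.55098435 -24.87487901 152.30834699] [ 1.79936677e+02 -8.60577717e-02 -1.60032728e+02] [-0.02809664  0.52782988  0.27241042]
t6 (591.4, 158.9) line [14.5 14.7 14.4] fin all/in/out [14.6 14.2 15. ]
18.8 [438.6 -24.9 152.3] [ 1.7994e+02 -9.0000e-02 -1.6003e+02] fin if flush -70.03272834647589 P-C tool 205.90443758382702 -120.29302227873227 [-0.03  0.53  0.27]
```

View pics/l6.png

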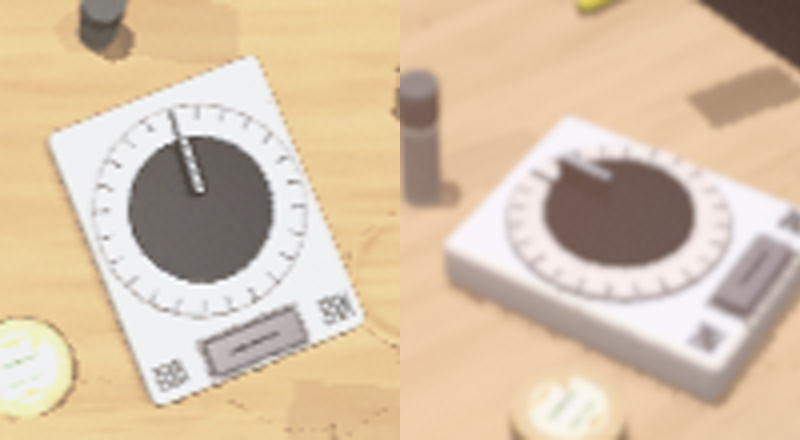

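The fin line at (183,140)–(197,190) continues the long line at (173,110)–(180,137). The timer is unmoved, the bar is up and the robot is clear.

```bash
python3 -c "
from station import r
print(r.job_done())"
```

```text
the job is handed in; nothing more can be done
None
```

The job is handed in at about 19 s: the dial was turned counter-clockwise onto the long line (within about 1° in the top camera), then the start bar was pressed right down and released, with the timer unmoved in the last pictures and the arm clear of everything.

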